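# Clear the case and hold the stand housing over its lid

### The job

We are about to glue the stand housing onto the wooden case that lies behind the jar rack. Take the jar off the case and stand it upright on the free cork pad so that it completes the row in the rack, then let go of it; then pick up the black housing and lift it higher than the jars, carry it across without touching the row or the upright lever of the toggle clamp, and finish while still holding it level and hovering about a centimetre above the lid, centred over it with its length along the length of the case (either way round) and not touching it. Leave the other jars, the case and the sanding block where they are, and do not put the housing down.

Things in the scene. Friction and masses are not known exactly. Their poses are not given: they have to be found in the camera images.
- stray_jar: The jar to move: small white screw-cap jar, round, 50 mm diameter and 66 mm tall (body 50 mm up to 51 mm height, cap 46 mm diameter above), about 0.18 kg. At the start it stands on the lid of the work case. Origin: centre of its underside, z up.
- row_jar_1: A jar of the same kind and size, already standing on a pad of the rack. Leave it. Origin: centre of its underside.
- row_jar_2: A jar of the same kind and size, already standing on a pad of the rack. Leave it. Origin: centre of its underside.
- row_jar_3: A jar of the same kind and size, already standing on a pad of the rack. Leave it. Origin: centre of its underside.
- jar_rack: Low fixed plywood rack, 90 x 280 mm, board top at 30 mm, thin steel rails (top 36 mm) along its long edges. y runs along the row; origin on the bench under its centre. Four cork pads, 56 mm across, tops at 33 mm, lie in a row at y = -105, -35, 35, 105 mm; three carry jars (tops at 99 mm), one is free.
- free_pad: The cork pad of the rack that is free. Origin on the pad's centre line, 3 mm below its top face.
- work_case: Closed dark wooden case, 116 (x) x 176 (y, its length) x 62 mm high, about 0.9 kg, lying on the bench behind the rack, not fastened. Origin: centre of its underside.
- lid_middle (a point): Middle of the case's flat top face, 62 mm above the bench; axes as the case: x across it, y along its length, z up.
- housing: Black stand housing, a wedge with a sloped plate: 142 (x, length) x 68 (y) x 82 mm, 0.22 kg, on the bench to the right. Origin: centre of the underside outline, z up. Over a 4 mm base flange its body has flat upright sides at y = -31 and +31 mm (62 mm apart), x = -38 to 43 mm at the bottom, with +x end sloping back to 33 mm at 42 mm up; grip across them near x = 2 mm, about 38 mm up.
- sanding_block: Brown block, 58 x 91 x 34 mm, bystander on the bench. Leave it. Origin: centre of its underside.
- clamp_fixture: Toggle clamp fixture bolted to the bench, always in the same place; an obstacle, leave it. 144 x 170 mm, up to 80 mm high except for its upright red lever, about 26 x 22 mm thick, which stands at x = 46 to 72 mm, y = 0 in the fixture's frame and reaches 215 mm above the bench. Origin: centre of its underside, z up.
Mind the look-alikes: they are no part of the job. Leave any blue or purple look-alike of the stray_jar alone.

How it is judged:
By the outcome, as a careful person would: the job done as asked, in the order asked, and still so for the second after the job is handed in, while the arm keeps its last pose, push and grip.
It also fails if it takes over 58 s, if anything falls off the work surface, if the arm or the gripper's body presses on something with over 40 N, if the wrist force passes 120 N, or if a joint passes its speed limit or range.

### The arm

A 7-joint arm with a two-finger parallel gripper is mounted at the origin on a cart in front of the work surface, level with it; the furniture and walls round the work are solid. World frame = base frame: x ahead of the robot, y to its left, z up, the work surface at z = 0. Lengths are in m, angles in degrees, forces in N, time in s.
With the tool pointing down it reaches from about 0.4 to 0.9 m from the base axis. Payload 5.6 kg.
Tool frame: the origin (TCP) lies at the very end of the fingers, on their centre line; the grasp point (between the pads) lies manip.grasp_offset behind it (manip.grasp_offset is the distance from the TCP to the grasp point, in m); z points along the fingers, x is the direction in which the jaws open and shut, and the axes are right-handed (so a half turn about z gives the same grasp; the last joint's range is limited). The gripper opens to 92 mm and grips with 3 to 60 N. Pads are 20 mm wide; open, the fingers measure 128 mm over their backs; the gripper's body (75 mm by 189 mm) begins 69 mm behind the grasp point.
Start: joints at [39.076, 26.786, -0.665, 91.828, 0.344, 61.387, -3.226], TCP at [0.487, -0.431, 0.176] pointing down, gripper open.
Joint ranges: [-144.91, 144.91], [-17.63, 115.5], [-89.93, 88.59], [15.96, 139.68], [-74.01, 254.01], [8.47, 105.57], [-167.45, 167.45]. Speed limits (degrees/s): [147.25, 147.25, 180, 180, 180, 180, 180].

### API

Orientations are given as a 3x3 rotation matrix whose columns are the frame's x, y, z axes.
In Python, from cell import sense, viewer, ticket, manip gives the robot as it stands.
- The arm moves only by the shell command python3 -m crank 'ROWS' [OPENING] [FORCE]. ROWS is a JSON object of lists of equal length, an entry for each row: "offset": the shift along the tool's x, y, z in cm, a list of three; "twist": the turn, a rotation vector about the tool's x, y, z in degrees, a list of three. In form: {"offset": [[dx, dy, dz], ...], "twist": [[rx, ry, rz], ...]}. A call has 1 to 10 rows; each row is the pose to reach, as a shift and turn from the pose measured when the call began, along the tool's axes at that moment; what a row does not reach only later rows make up. A row lasts 1/8 s, in which the tool goes at most 62.5 mm and 10.7 degrees, less where a joint would pass 70% of its speed; a pose out of reach is approached as far as the arm can. A call with a gripper value outside its range is refused whole. OPENING is the opening, from 0 (shut) to 1 (fully open), set as the call begins (- or left out, the last holds). The fingers move at their own pace and stop on an object; FORCE is the grip in N (left out, the last holds). Time passes only in rows, so rows that repeat a pose let the fingers close. It gives the time, the measured TCP pose, the force and the opening at its end, in the units of the state.
- sense(): the state, without advancing time (a new reading comes with each control period).
- viewer.get_image(name): name is "side" or "top"; returns a dict with "image" (384x512x3 uint8, red, green, blue), "camera_matrix" (3x3 intrinsics, pixels), "k1" (the pictures are not rectified: a ray, as slopes to the right and down, at radius r is drawn at 1 + k1 r^2 times it, then the intrinsics apply), "xyz" and "rotation" of the camera in the world. Camera axes: x right, y down, z forward; pixel columns grow to the right and rows downward; lengths in m; the calibration is good to about 2 mm. A picture is of the moment at which its call begins. There is no depth.
- ticket.job_done(): hands the job in, once; it reports no verdict.
The state is a dict: "clock": time; "joints": joint angles; "joint_vel": joint speeds; "joint_efforts": joint torques, N m; "position": TCP position; "orientation": TCP orientation; "force": force on the tool from outside, world axes, zero at the start; "wrist_torque": the same for the moment, N m; "finger_gap": opening from 0.0 (shut) to 1.0 (fully open).
Only numpy, scipy, OpenCV 4.12 (cv2) and the standard library are available. Lean on these libraries where they do the work, as an engineer would, in place of code of your own. Each camera call takes 0.05 s, during which the arm holds its last target. There are 200 camera calls.

## Working session

There is one attempt and no reset: what is moved stays moved. The work goes in short steps, Python scripts to look and compute and a shell command to move; the robot and the scene stay as the last step left them, time stands still between calls to the robot, and variables do not carry over. Pictures are saved under pics/ and viewed, about 8 in all and at most 12, crops included, and the job is handed in when it is done.

```bash
mkdir -p pics; ls; cat > h.py <<'E'
import numpy as np, cv2
from cell import sense, viewer, ticket, manip
def grab(name,tag):
    d=viewer.get_image(name); cv2.imwrite(f'pics/{tag}.png',cv2.cvtColor(d['image'],cv2.COLOR_RGB2BGR))
    np.save(f'pics/{tag}.npy',d,allow_pickle=True); return d
def load(tag): return np.load(f'pics/{tag}.npy',allow_pickle=True).item()
def ray(d,u,v):
    K=np.array(d['camera_matrix']); xd=np.array([(u-K[0,2])/K[0,0],(v-K[1,2])/K[1,1]])
    r=xd.copy()
    for _ in range(30): r=xd/(1+d['k1']*(r@r))
    w=np.array(d['rotation'])@np.array([r[0],r[1],1]); return np.array(d['xyz']),w
def onz(d,u,v,z):
    c,w=ray(d,u,v); return c+w*(z-c[2])/w[2]
def proj(d,p):
    q=np.array(d['rotation']).T@(np.array(p)-np.array(d['xyz'])); r=q[:2]/q[2]; r=r*(1+d['k1']*(r@r))
    K=np.array(d['camera_matrix']); return np.array([K[0,0]*r[0]+K[0,2],K[1,1]*r[1]+K[1,2]])
E
python3 - <<'E'
from h import *
for n in('top','side'):
    d=grab(n,n+'0'); print(n,np.round(d['xyz'],3),np.round(d['rotation'],3).tolist(),d['k1'],np.round(d['camera_matrix'],1).tolist())
s=sense(); print(s['position'],np.round(s['orientation'],3),s['finger_gap'],s['force'],s['clock'],manip.grasp_offset)
E
```

```text
pics
top [0.237 0.012 1.313] [[-0.091, -0.975, 0.203], [-0.996, 0.089, -0.017], [-0.001, -0.204, -0.979]] -0.16388847752418 [[472.5, 0.0, 257.7], [0.0, 472.5, 194.5], [0.0, 0.0, 1.0]]
side [-0.062  0.606  0.859] [[-0.751, -0.44, 0.492], [-0.66, 0.519, -0.543], [-0.017, -0.733, -0.68]] -0.001077192325045182 [[420.7, 0.0, 250.6], [0.0, 420.7, 185.5], [0.0, 0.0, 1.0]]
[ 0.4860664  -0.43067637  0.17524179] [[ 0.748 -0.663 -0.001]
 [-0.663 -0.748  0.001]
 [-0.002  0.    -1.   ]] 1.0036105545006389 [ 0.57959058 -0.25572289 -0.23301611] 0.1 0.0187
```

View pics/top0.png

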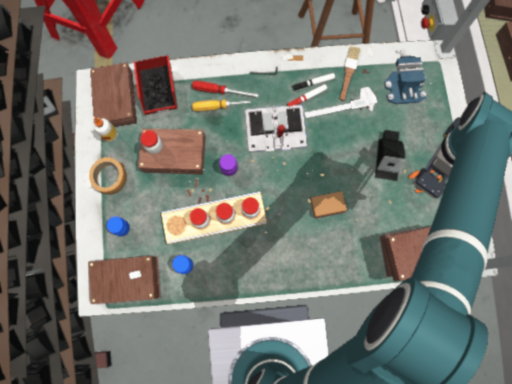

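View pics/side0.png

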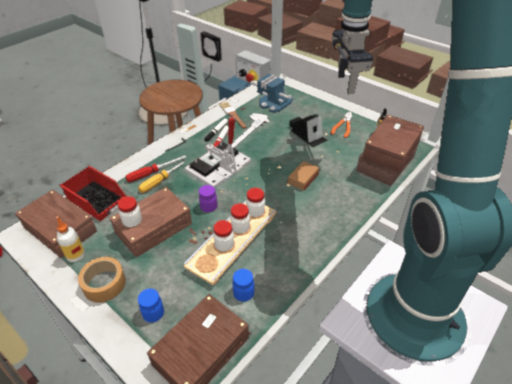

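The top view shows the red-capped jar at (150,140) on the work case at (171,151). The row jars are at (200,217), (225,212) and (250,206), with the free pad at (176,225). The housing is at (391,155), the clamp at (277,130) and the sanding block at (328,204).

```bash
python3 - <<'E'
from h import *
for t in('top0','side0'):
    d=load(t); im=d['image']; hsv=cv2.cvtColor(im,cv2.COLOR_RGB2HSV)
    m=(((hsv[...,0]<8)|(hsv[...,0]>172))&(hsv[...,1]>150)&(hsv[...,2]>120)).astype(np.uint8)
    n,l,st,c=cv2.connectedComponentsWithStats(m)
    for i in range(1,n):
        if 80<st[i,4]<600: print(t,st[i],c[i].round(1),'z.099',onz(d,*c[i],.099).round(4),'z.128',onz(d,*c[i],.128).round(4))
d=load('top0');g=d['image'][:,:,::-1]
a=cv2.resize(g[120:250,125:275],None,fx=4,fy=4,interpolation=cv2.INTER_CUBIC)
b=cv2.resize(g[115:195,365:465],None,fx=5,fy=5,interpolation=cv2.INTER_CUBIC)
cv2.imwrite('pics/a.png',a)
s=load('side0')['image'][:,:,::-1]
c=cv2.resize(s[95:175,275:355],None,fx=5,fy=5,interpolation=cv2.INTER_CUBIC)[:, :300]
c=cv2.resize(s[100:180,280:340],None,fx=5,fy=5,interpolation=cv2.INTER_CUBIC)
cv2.imwrite('pics/b.png',np.hstack([b,c]))
E
```

```text
top0 [ 44  13  43  17 169] [65.7 20.7] z.099 [1.0766 0.5198 0.099 ] z.128 [1.0566 0.5077 0.128 ]
top0 [166  56   8  37  81] [169.8  74.8] z.099 [0.8551 0.2057 0.099 ] z.128 [0.8404 0.2011 0.128 ]
top0 [192  81  33  12 246] [207.2  86.5] z.099 [0.808  0.1025 0.099 ] z.128 [0.7944 0.1003 0.128 ]
top0 [141 130  16  17 209] [148.6 138.1] z.099 [0.6726 0.2719 0.099 ] z.128 [0.6622 0.2657 0.128 ]
top0 [242 198  16  16 201] [249.9 205.2] z.099 [0.4626 0.0132 0.099 ] z.128 [0.4572 0.0131 0.128 ]
top0 [216 203  16  16 200] [223.7 210.5] z.099 [0.4546 0.0823 0.099 ] z.128 [0.4494 0.0806 0.128 ]
top0 [190 209  16  16 200] [197.6 216.1] z.099 [0.446  0.1515 0.099 ] z.128 [0.441  0.1481 0.128 ]
side0 [126 164  32  17 208] [140.6 172.5] z.099 [0.7553 0.1567 0.099 ] z.128 [0.7241 0.1739 0.128 ]
side0 [ 96 183  40  35 310] [121.6 203.4] z.099 [0.6953 0.2639 0.099 ] z.128 [0.6664 0.2769 0.128 ]
side0 [ 60 184  32  24 135] [ 74.2 193.5] z.099 [0.8217 0.3232 0.099 ] z.128 [0.7879 0.334  0.128 ]
side0 [247 188  17  14 180] [255.  194.2] z.099 [0.4576 0.017  0.099 ] z.128 [0.4378 0.0395 0.128 ]
side0 [231 204  17  15 198] [239.2 210.6] z.099 [0.449  0.0872 0.099 ] z.128 [0.4295 0.107  0.128 ]
side0 [214 221  18  15 218] [222.3 228. ] z.099 [0.4411 0.1561 0.099 ] z.128 [0.4219 0.1733 0.128 ]
```

View pics/a.png

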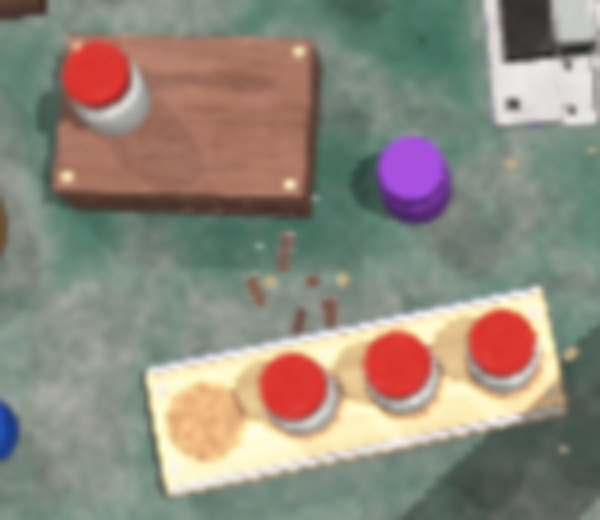

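View pics/b.png

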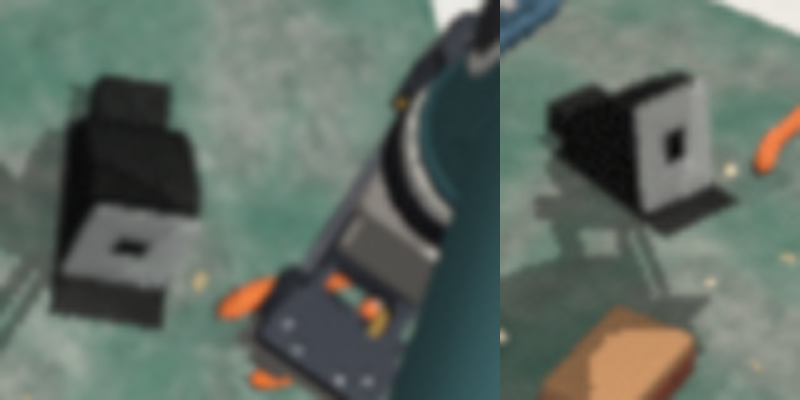

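```bash
python3 - <<'E'
from h import *
d=load('top0');s=load('side0')
A=lambda x,y:((x+.5)/4-.5+125,(y+.5)/4-.5+120)
B=lambda x,y:((x+.5)/5-.5+365,(y+.5)/5-.5+115)
C=lambda x,y:((x-500+.5)/5-.5+280,(y+.5)/5-.5+100)
for n,p,z in[('padL',A(204,422),.033),('rackTL',A(148,370),.036),('rackTR',A(541,290),.036),('rackBR',A(565,410),.03),('rackBL',A(170,493),.036),
 ('dotTL',A(75,43),.062),('dotTR',A(299,51),.062),('dotBR',A(290,184),.062),('dotBL',A(66,177),.062),
 ('lidTR',A(318,40),.062),('lidBL',A(54,192),.062),('lidBR',A(308,200),.062),('lidTL',A(68,36),.062)]:
    print(n,onz(d,*p,z).round(4))
for n,p in [('frontL',B(53,312)),('frontR',B(163,327)),('rearL',B(94,77)),('rearR',B(169,86)),('plateBL',B(62,277)),('plateBR',B(185,284)),('plateTL',B(98,205)),('plateTR',B(198,215)),('bodybackL',B(78,122)),('bodybackR',B(185,132))]:
    print(n,[onz(d,*p,z).round(4).tolist() for z in(.002,.042,.082)])
for n,p in [('frontR',C(738,200)),('frontL',C(665,234)),('plateTL',C(634,102)),('plateTR',C(692,74)),('plateBL',C(640,212)),('plateBR',C(714,182))]:
    print('side',n,[onz(s,*p,z).round(4).tolist() for z in(.002,.042,.082)])
# brown mask for the lid
hsv=cv2.cvtColor(d['image'],cv2.COLOR_RGB2HSV)[125:180,130:215]
print(hsv[25,20:70:8].tolist(), hsv[46,20:70:8].tolist())
E
```

```text
padL [0.4378 0.2213 0.033 ]
rackTL [0.4769 0.2577 0.036 ]
rackTR [ 0.5083 -0.0175  0.036 ]
rackBR [ 0.4243 -0.0263  0.03  ]
rackBL [0.3906 0.2471 0.036 ]
dotTL [0.7102 0.294  0.062 ]
dotTR [0.6884 0.1359 0.062 ]
dotBR [0.5927 0.148  0.062 ]
dotBL [0.6126 0.3036 0.062 ]
lidTR [0.6952 0.1221 0.062 ]
lidBL [0.6027 0.3124 0.062 ]
lidBR [0.5802 0.1364 0.062 ]
lidTL [0.716  0.2989 0.062 ]
frontL [[0.5297, -0.3539, 0.002], [0.5208, -0.3427, 0.042], [0.5118, -0.3316, 0.082]]
frontR [[0.5151, -0.4175, 0.002], [0.5066, -0.4044, 0.042], [0.4982, -0.3913, 0.082]]
rearL [[0.6696, -0.4, 0.002], [0.6564, -0.3874, 0.042], [0.6432, -0.3749, 0.082]]
rearR [[0.6605, -0.4447, 0.002], [0.6476, -0.4308, 0.042], [0.6347, -0.4169, 0.082]]
plateBL [[0.5499, -0.3622, 0.002], [0.5404, -0.3508, 0.042], [0.5308, -0.3394, 0.082]]
plateBR [[0.5394, -0.4346, 0.002], [0.5302, -0.421, 0.042], [0.521, -0.4074, 0.082]]
plateTL [[0.5911, -0.3901, 0.002], [0.5804, -0.3778, 0.042], [0.5696, -0.3656, 0.082]]
plateTR [[0.5801, -0.4492, 0.002], [0.5697, -0.4351, 0.042], [0.5592, -0.4211, 0.082]]
bodybackL [[0.6426, -0.386, 0
[... 194 characters left out ...]
, -0.3685, 0.042], [0.4581, -0.3208, 0.082]]
side frontL [[0.5275, -0.3538, 0.002], [0.5, -0.309, 0.042], [0.4725, -0.2642, 0.082]]
side plateTL [[0.6338, -0.4663, 0.002], [0.6013, -0.4163, 0.042], [0.5689, -0.3662, 0.082]]
side plateTR [[0.6226, -0.5227, 0.002], [0.5907, -0.47, 0.042], [0.5587, -0.4173, 0.082]]
side plateBL [[0.5542, -0.3628, 0.002], [0.5255, -0.3176, 0.042], [0.4967, -0.2724, 0.082]]
side plateBR [[0.5355, -0.4228, 0.002], [0.5076, -0.3748, 0.042], [0.4797, -0.3268, 0.082]]
[[30, 11, 166], [21, 12, 153], [9, 106, 149], [9, 108, 166], [8, 110, 155], [8, 107, 162], [8, 110, 157]] [[8, 91, 73], [8, 101, 73], [8, 100, 74], [7, 99, 75], [8, 105, 75], [8, 104, 76], [8, 106, 82]]
```

```bash
cat >> h.py <<'E'
from scipy.spatial.transform import Rotation as Ro
def plan(x,y,z,az):
    "offset (cm) and twist (deg) from the measured pose to a tool-down pose with jaw azimuth az"
    s=sense(); R=np.array(s['orientation']); a=np.radians(az)
    T=np.array([[np.cos(a),np.sin(a),0],[np.sin(a),-np.cos(a),0],[0,0,-1]])
    print('now',np.round(s['position'],4),'az',np.degrees(np.arctan2(R[1,0],R[0,0])).round(1),'q',np.round(s['joints'],0),'F',np.round(s['force'],1),'gap',round(s['finger_gap'],3),'t',s['clock'])
    print('offset',(R.T@(np.array([x,y,z])-s['position'])*100).round(2),'twist',np.degrees(Ro.from_matrix(R.T@T).as_rotvec()).round(1))
E
python3 -c "
from h import *
plan(.5,-.38,.30,-41.6)
plan(.661,.266,.22,6.8)"
```

```text
now [ 0.4861 -0.4307  0.1752] az -41.5 q [39. 27. -1. 92.  0. 61. -3.] F [ 0.6 -0.3 -0.2] gap 1.004 t 0.1
offset [ -2.34  -4.72 -12.47] twist [0.  0.1 0.1]
now [ 0.4861 -0.4307  0.1752] az -41.5 q [39. 27. -1. 92.  0. 61. -3.] F [ 0.6 -0.3 -0.2] gap 1.004 t 0.1
offset [-33.11 -63.75  -4.43] twist [ -0.    0.1 -48.3]
```

```bash
python3 -m crank '{"offset":[[0,0,-6],[0,0,-12],[-2.5,-5,-13],[-5,-10,-13],[-7.5,-15,-13],[-10,-20,-13],[-12.5,-25,-13],[-15,-30,-13],[-17.5,-35,-13],[-20,-40,-13]],"twist":[[0,0,0],[0,0,0],[0,0,-4],[0,0,-8],[0,0,-12],[0,0,-16],[0,0,-20],[0,0,-25],[0,0,-30],[0,0,-35]]}' 1; python3 -c "
from h import *
plan(.661,.266,.18,6.8)"
```

```text
clock: 1.35
position: [0.6018, 0.0028, 0.3052]
orientation: [[0.994, -0.111, -0.002], [-0.111, -0.994, 0.001], [-0.002, -0.001, -1.0]]
force: [0.3, -0.5, -1.3]
finger_gap: 0.996
now [0.6018 0.0028 0.3052] az -6.4 q [ 11.  18. -18.  89.   6.  74. -15.] F [ 0.3 -0.5 -1.3] gap 0.996 t 1.35
offset [  2.98 -26.81  12.53] twist [ -0.    0.1 -13.2]
```

```bash
python3 -m crank '{"offset":[[0.6,-5.4,0],[1.2,-10.8,0],[1.8,-16.2,2],[2.4,-21.6,5],[3,-26.8,9],[3,-26.8,12.5],[3,-26.8,12.5],[3,-26.8,12.5]],"twist":[[0,0,-3],[0,0,-6],[0,0,-9],[0,0,-11],[0,0,-13.2],[0,0,-13.2],[0,0,-13.2],[0,0,-13.2]]}' 1; python3 -c "
from h import *
plan(.661,.266,.0815,6.8)
a=grab('top','t1')['image'][100:200,110:235];b=grab('side','s1')['image'][120:270,70:220]
f=lambda i,w:cv2.resize(i,(w,400),interpolation=cv2.INTER_CUBIC)
cv2.imwrite('pics/c.png',np.hstack([f(a,400),f(b,400)])[:,:,::-1])"
```

```text
clock: 2.35
position: [0.6622, 0.2651, 0.1817]
orientation: [[0.993, 0.117, -0.0], [0.117, -0.993, 0.001], [-0.0, -0.001, -1.0]]
force: [-0.6, -0.6, 1.6]
finger_gap: 0.998
now [0.6622 0.2651 0.1817] az 6.7 q [-10.  35. -23.  80.  14.  67. -27.] F [-0.6 -0.6  1.6] gap 0.998 t 2.35
offset [-0.11 -0.09 10.02] twist [-0.1  0.  -0.1]
```

View pics/c.png

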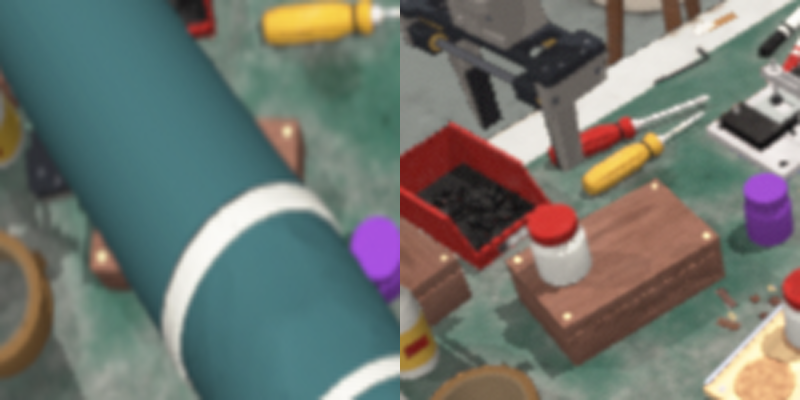

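The side crop shows both open fingers above and either side of the stray jar (cap at side px ≈ (127,202)). In the top view the arm hides it.

```bash
python3 -c "
from h import *
d=load('s1'); print(onz(d,127.4,201.5,.128), proj(d,[.662,.2657,.128]),proj(d,[.6622,.2651,.1817]))
print(onz(d,70+(567-400)*.375,120+315*.375,.062), proj(d,[.5927,.148,.062]))
# body of jar: left/right edges in side crop at mid height
"
```

```text
[0.6610781  0.26353652 0.128     ] [126.45621883 201.80117832] [121.71694885 185.71856373]
[0.61105411 0.3021978  0.062     ] [184.19399424 207.43376292]
```

Both views agree on (0.661, 0.265), so I descend and grip.

```bash
python3 -m crank '{"offset":[[-0.1,0,3],[-0.1,0,6],[-0.1,0,8.5],[-0.1,0,10],[-0.1,0,10],[-0.1,0,10]],"twist":[[0,0,0],[0,0,0],[0,0,0],[0,0,0],[0,0,0],[0,0,0]]}' 1 && python3 -m crank '{"offset":[[0,0,0],[0,0,0],[0,0,0],[0,0,0],[0,0,0],[0,0,0],[0,0,0],[0,0,0]],"twist":[[0,0,0],[0,0,0],[0,0,0],[0,0,0],[0,0,0],[0,0,0],[0,0,0],[0,0,0]]}' 0 20; python3 -c "
from h import *
plan(.4375,.2210,.20,6.8)"
```

```text
clock: 3.2
position: [0.6628, 0.2657, 0.0845]
orientation: [[0.993, 0.117, 0.004], [0.117, -0.993, 0.003], [0.004, -0.002, -1.0]]
force: [-0.4, 0.5, 0.2]
finger_gap: 0.999
clock: 4.2
position: [0.663, 0.2657, 0.0845]
orientation: [[0.993, 0.117, 0.004], [0.117, -0.993, 0.003], [0.004, -0.002, -1.0]]
force: [0.6, -0.9, -0.0]
finger_gap: 0.486
now [0.663  0.2657 0.0845] az 6.7 q [-11.  40. -21.  85.  16.  58. -29.] F [ 0.6 -0.9 -0. ] gap 0.486 t 4.2
offset [-22.86   1.79 -11.66] twist [-0.1 -0.3 -0.1]
```

```bash
python3 -m crank '{"offset":[[0,0,0],[0,0,0]],"twist":[[0,0,0],[0,0,0]]}'; python3 -c "
from h import *
b=grab('side','s2')['image'][150:270,75:195]
cv2.imwrite('pics/d.png',cv2.resize(b,(600,600),interpolation=cv2.INTER_CUBIC)[:,:,::-1])"
```

```text
clock: 4.45
position: [0.6629, 0.2657, 0.0845]
orientation: [[0.993, 0.117, 0.004], [0.117, -0.993, 0.003], [0.004, -0.002, -1.0]]
force: [1.1, 0.3, 0.9]
finger_gap: 0.492
```

View pics/d.png

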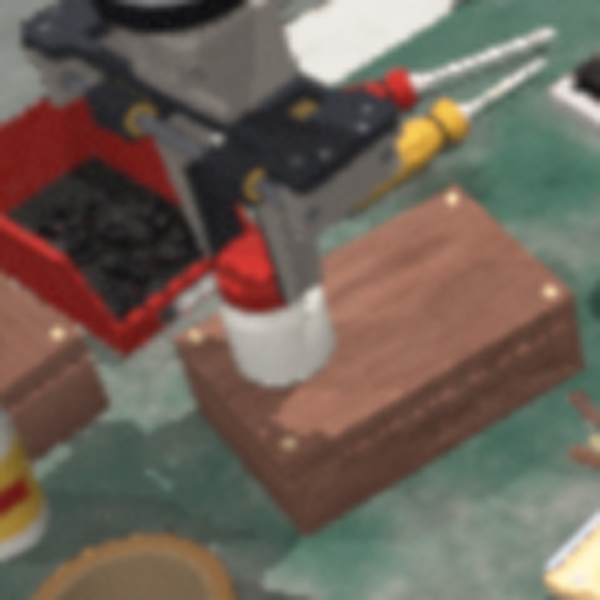

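```bash
python3 -c "
from h import *
d=load('s1'); s=load('s2')
for r in(.046,.055,.064): print(proj(d,[.6622-r*.993,.2651-r*.117,.1817]), 'seen ~',133,182)
P=np.array
for r in(.023,.032,.041): p=proj(s,[.6629-r*.993,.2657-r*.117,.0845]); print(p,'crop',(p-[75,150])*5,'seen 290,300')
for z in(0.062,.113,.128):
  p=proj(s,[.662,.2657,z]); print(z,(p-[75,150])*5)
"
```

```text
[135.33679912 193.13173314] seen ~ 133 182
[138.06531953 194.61681898] seen ~ 133 182
[140.81529029 196.11357151] seen ~ 133 182
[136.36026615 217.42768191] crop [306.80133077 337.13840953] seen 290,300
[138.89625332 218.8941404 ] crop [319.48126659 344.470702  ] seen 290,300
[141.45073565 220.37128355] crop [332.25367823 351.85641776] seen 290,300
0.062 [285.11657304 349.46040668]
0.113 [263.81627148 280.24350655]
0.128 [257.28109413 259.0058916 ]
```

```bash
python3 -c "
from h import *
s=load('side0')
for r in(-.055,0,.055):
  for z in (.1752,.205): print(r,z,proj(s,[.4861+r*.748,-.4307-r*.663,z]).round(1))
b=s['image'][20:110,310:400]
c=load('s1')['image'][130:220,75:165]
f=lambda i:cv2.resize(i,(400,400),interpolation=cv2.INTER_CUBIC)
cv2.imwrite('pics/e.png',np.hstack([f(b),f(c)])[:,:,::-1])
"
```

```text
-0.055 0.1752 [348.  104.9]
-0.055 0.205 [349.4  96.1]
0 0.1752 [342.8  95.4]
0 0.205 [344.1  86.7]
0.055 0.1752 [337.9  86.4]
0.055 0.205 [339.1  77.9]
```

View pics/e.png

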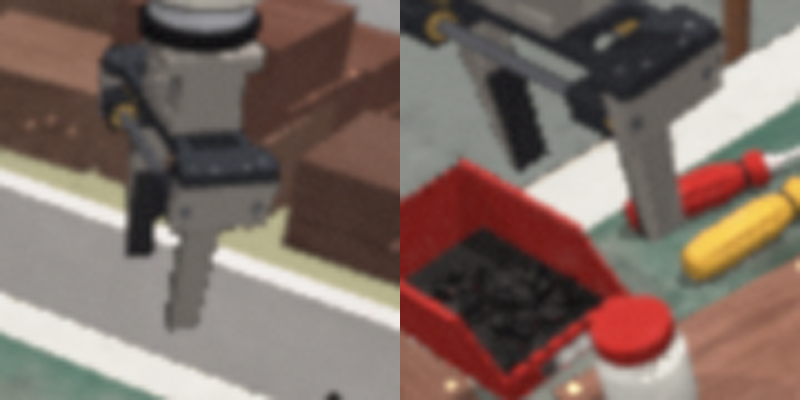

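The fingertips appear about 30 mm higher than the reported TCP. That holds in all three poses, and the 45 mm gap matches the cap rather than the body. So I'll open, go lower in steps while watching the force, and regrip on the body.

```bash
python3 -m crank '{"offset":[[0,0,0],[0,0,0],[0,0,0],[0,0,0],[0,0,0],[0,0,0],[0,0,0.8],[0,0,1.6],[0,0,1.9],[0,0,1.9]],"twist":[[0,0,0],[0,0,0],[0,0,0],[0,0,0],[0,0,0],[0,0,0],[0,0,0],[0,0,0],[0,0,0],[0,0,0]]}' 1 && python3 -m crank '{"offset":[[0,0,0.3],[0,0,0.6],[0,0,0.9],[0,0,0.9]],"twist":[[0,0,0],[0,0,0],[0,0,0],[0,0,0]]}'; python3 -c "
from h import *
b=grab('side','s3')['image'][150:270,75:195]
cv2.imwrite('pics/f.png',cv2.resize(b,(600,600),interpolation=cv2.INTER_CUBIC)[:,:,::-1])"
```

```text
clock: 5.75
position: [0.6627, 0.2657, 0.0649]
orientation: [[0.993, 0.117, 0.003], [0.117, -0.993, 0.003], [0.004, -0.002, -1.0]]
force: [0.7, 0.7, 0.5]
finger_gap: 1.002
clock: 6.25
position: [0.6625, 0.2656, 0.0555]
orientation: [[0.993, 0.117, 0.003], [0.117, -0.993, 0.002], [0.003, -0.002, -1.0]]
force: [0.1, -0.0, 0.8]
finger_gap: 0.998
```

View pics/f.png

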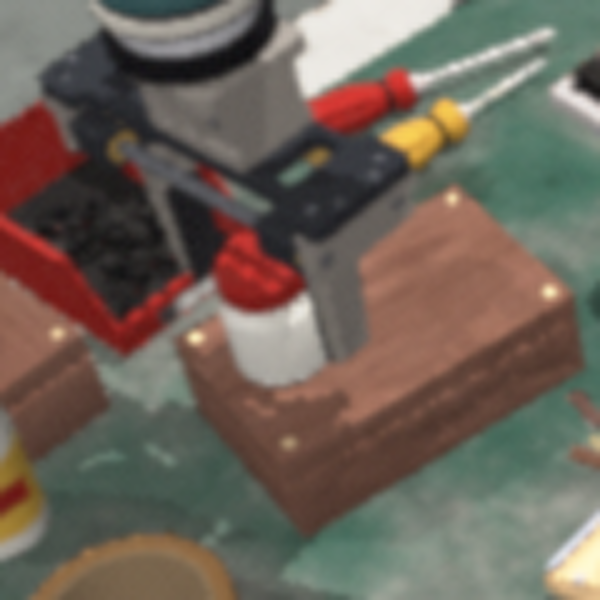

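```bash
python3 -c "
from h import *
s=load('s3')
for z in(.0555,.075,.085,.095):
  print(z,[((proj(s,[.6625-r*.993,.2656-r*.117,z])-[75,150])*5).round(0).tolist() for r in(0,.046,.064)])
h=cv2.cvtColor(s['image'],cv2.COLOR_RGB2HSV)
"; python3 -m crank '{"offset":[[0,0,0],[0,0,0],[0,0,0],[0,0,0],[0,0,0],[0,0,0],[0,0,0],[0,0,0]],"twist":[[0,0,0],[0,0,0],[0,0,0],[0,0,0],[0,0,0],[0,0,0],[0,0,0],[0,0,0]]}' 0 20
```

```text
0.0555 [[287.0, 357.0], [351.0, 395.0], [376.0, 410.0]]
0.075 [[279.0, 332.0], [344.0, 369.0], [369.0, 384.0]]
0.085 [[275.0, 318.0], [340.0, 356.0], [366.0, 371.0]]
0.095 [[271.0, 305.0], [336.0, 342.0], [362.0, 357.0]]
clock: 7.3
position: [0.663, 0.2657, 0.0559]
orientation: [[0.993, 0.117, 0.004], [0.117, -0.993, 0.003], [0.004, -0.002, -1.0]]
force: [1.8, 0.7, -0.9]
finger_gap: 0.538
```

Gap 0.538 ≈ 49.5 mm, so it is now on the jar body. Next I lift and carry it to the pad.

```bash
python3 -m crank '{"offset":[[0,0,-1],[0,0,-3],[0,0,-6],[0,0,-10],[-4,0.3,-10],[-8.5,0.6,-10],[-13,1,-10],[-17.5,1.4,-10],[-22,1.8,-10],[-22.9,1.8,-10]],"twist":[[0,0,0],[0,0,0],[0,0,0],[0,0,0],[0,0,0],[0,0,0],[0,0,0],[0,0,0],[0,0,0],[0,0,0]]}' && python3 -m crank '{"offset":[[0,0,2],[0,0,4],[0,0,5],[0,0,5]],"twist":[[0,0,0],[0,0,0],[0,0,0],[0,0,0]]}'; python3 -c "
from h import *
plan(.4377,.2210,.029,6.8)
d=grab('side','s4');grab('top','t4')
cv2.imwrite('pics/g.png',cv2.resize(d['image'][130:310,130:310],(600,600),interpolation=cv2.INTER_CUBIC)[:,:,::-1])"
```

```text
clock: 8.55
position: [0.4351, 0.2205, 0.1563]
orientation: [[0.993, 0.118, 0.005], [0.118, -0.993, 0.002], [0.005, -0.001, -1.0]]
force: [0.9, -0.2, -1.9]
finger_gap: 0.538
clock: 9.05
position: [0.4356, 0.2208, 0.1063]
orientation: [[0.993, 0.118, 0.004], [0.118, -0.993, 0.002], [0.005, -0.001, -1.0]]
force: [-0.9, 0.2, -1.4]
finger_gap: 0.537
now [0.4356 0.2208 0.1063] az 6.8 q [ -8.  19. -27. 116.  12.  47. -35.] F [-0.9  0.2 -1.4] gap 0.537 t 9.05
offset [0.18 0.01 7.73] twist [-0.1 -0.3 -0. ]
```

View pics/g.png

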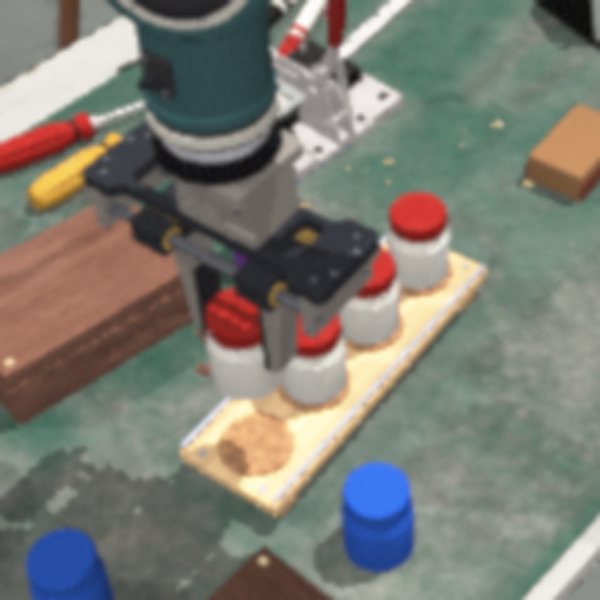

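```bash
python3 -c "
from h import *
s=load('s4')
P=lambda p:((proj(s,p)-130)*600/180).round(1)
for z in(.112,.137,.163): print(z,P([.4356,.2208,z]))
print('pad',P([.4377,.221,.033]),'jar3 base/top',P([.446,.1515,.033]),P([.446,.1515,.099]))
im=s['image']
# white body silhouette rows
for v in (236,240,244): 
  r=im[v,185:222].astype(int); print(v,[(185+i) for i in range(37) if r[i].min()>125 and np.ptp(r[i])<25])
"
```

```text
0.112 [246.5 372. ]
0.137 [243.1 348.2]
0.163 [239.4 322.5]
pad [254.3 440.6] jar3 base/top [312.6 377.9] [307.2 319.6]
236 [192, 193, 194, 195, 196, 197, 198, 199, 200, 201, 202, 203, 204, 205, 206, 207, 208]
240 [193, 194, 195, 196, 197, 198, 199, 200, 201, 202, 203, 204, 205, 206, 207, 208, 215, 216, 217, 218, 219, 220, 221]
244 [194, 195, 196, 197, 198, 199, 200, 201, 202, 203, 204, 205, 206, 207, 208, 209, 210, 211, 212, 213, 214, 215, 216, 217, 218, 219, 220, 221]
```

```bash
python3 -m crank '{"offset":[[0.1,-0.1,3],[0.1,-0.1,5.5],[0.1,-0.1,7],[0.1,-0.1,7.4],[0.1,-0.1,7.4]],"twist":[[0,0,0],[0,0,0],[0,0,0],[0,0,0],[0,0,0]]}' && python3 -m crank '{"offset":[[0,0,0.2],[0,0,0.4],[0,0,0.5]],"twist":[[0,0,0],[0,0,0],[0,0,0]]}'; python3 -c "
from h import *
d=grab('side','s5')
plan(.4368,.222,.027,6.8)"
```

```text
clock: 9.78
position: [0.4378, 0.2227, 0.0335]
orientation: [[0.993, 0.118, 0.006], [0.118, -0.993, 0.003], [0.007, -0.002, -1.0]]
force: [-1.1, -0.7, -0.5]
finger_gap: 0.539
clock: 10.15
position: [0.4379, 0.2227, 0.0286]
orientation: [[0.993, 0.118, 0.007], [0.118, -0.993, 0.003], [0.007, -0.002, -1.0]]
force: [0.3, -0.7, -2.1]
finger_gap: 0.539
now [0.4378 0.2226 0.0284] az 6.8 q [-11.  26. -23. 119.  17.  37. -40.] F [ 1.2 -0.6 -1.7] gap 0.54 t 10.2
offset [-0.1   0.05  0.14] twist [-0.1 -0.4 -0. ]
```

```bash
python3 -m crank '{"offset":[[-0.1,0,0.1],[-0.1,0,0.2],[-0.1,0,0.2]],"twist":[[0,-0.4,0],[0,-0.4,0],[0,-0.4,0]]}'; python3 -c "
from h import *
d=grab('side','s5')
cv2.imwrite('pics/h.png',cv2.resize(d['image'][190:290,160:300],(700,500),interpolation=cv2.INTER_CUBIC)[:,:,::-1])"
```

```text
clock: 10.58
position: [0.4369, 0.2225, 0.0267]
orientation: [[0.993, 0.118, -0.0], [0.118, -0.993, 0.002], [-0.0, -0.002, -1.0]]
force: [-0.9, -0.8, 3.5]
finger_gap: 0.541
```

View pics/h.png

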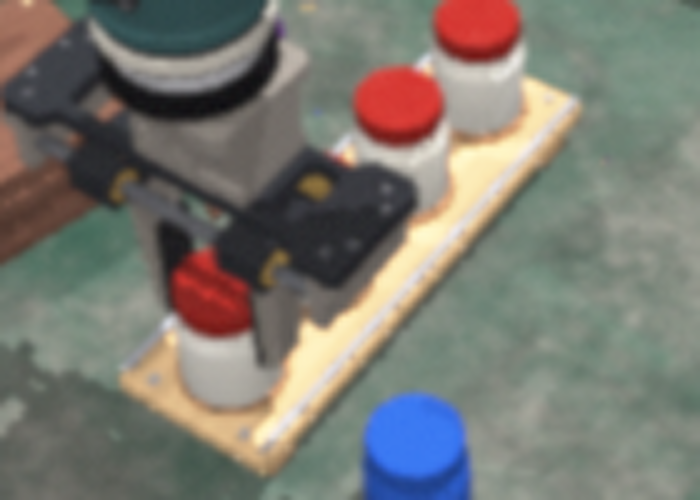

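```bash
python3 -m crank '{"offset":[[0,0,0],[0,0,0],[0,0,0],[0,0,0],[0,0,0],[0,0,0],[0,0,-4],[0,0,-9],[0,0,-15],[0,0,-20]],"twist":[[0,0,0],[0,0,0],[0,0,0],[0,0,0],[0,0,0],[0,0,0],[0,0,0],[0,0,0],[0,0,0],[0,0,0]]}' 1; python3 -c "
from h import *
plan(.588,-.4005,.20,-102.5)
plan(.588,-.4005,.20,77.5)"
```

```text
clock: 11.88
position: [0.437, 0.2223, 0.2291]
orientation: [[0.993, 0.118, 0.001], [0.118, -0.993, 0.002], [0.001, -0.002, -1.0]]
force: [1.4, -0.6, -0.5]
finger_gap: 0.995
now [0.437  0.2223 0.2291] az 6.8 q [ -5.  10. -29. 109.   6.  62. -29.] F [ 1.4 -0.6 -0.5] gap 0.995 t 11.875
offset [ 7.61 63.64  2.79] twist [-2.000e-01  1.000e-01  1.093e+02]
now [0.437  0.2223 0.2291] az 6.8 q [ -5.  10. -29. 109.   6.  62. -29.] F [ 1.4 -0.6 -0.5] gap 0.995 t 11.875
offset [ 7.61 63.64  2.79] twist [ -0.1  -0.1 -70.7]
```

```bash
python3 -m crank '{"offset":[[0.3,5,-2],[1,10,-4],[2,15.5,-4],[2.7,21,-4],[3.3,26.5,-4],[4,32,-4],[4.6,37.5,-4],[5.3,43,-4],[5.9,48.5,-4],[6.5,53,-4]],"twist":[[0,0,5],[0,0,14],[0,0,23],[0,0,32],[0,0,41],[0,0,50],[0,0,59],[0,0,68],[0,0,77],[0,0,85]]}' 1; python3 -c "
from h import *
plan(.588,-.4005,.15,-102.5)
d=grab('top','t6');e=grab('side','s6')
for t,d in(('t',d),('s',e)):
    hsv=cv2.cvtColor(d['image'],cv2.COLOR_RGB2HSV)
    m=(((hsv[...,0]<8)|(hsv[...,0]>172))&(hsv[...,1]>150)&(hsv[...,2]>120)).astype(np.uint8)
    n,l,st,c=cv2.connectedComponentsWithStats(m)
    for i in range(1,n):
        if 80<st[i,4]<300:
            p=onz(d,*c[i],.099)
            if p[0]<.6: print(t,st[i,2:],c[i].round(1),p.round(4))
"
```

```text
clock: 13.12
position: [0.5641, -0.2987, 0.2679]
orientation: [[0.199, -0.98, 0.001], [-0.98, -0.199, 0.002], [-0.002, -0.001, -1.0]]
force: [0.4, 0.4, 0.1]
finger_gap: 0.998
now [ 0.5641 -0.2987  0.2679] az -78.5 q [ 24.  21.   1.  88.  -1.  71. -53.] F [0.4 0.4 0.1] gap 0.998 t 13.125
offset [10.47 -0.3  11.77] twist [-0.   0.1 24. ]
t [ 15  16 188] [250.  205.1] [0.4628 0.0129 0.099 ]
t [ 16  16 203] [223.7 210.4] [0.4551 0.0824 0.099 ]
t [ 16  16 200] [197.6 216.1] [0.446  0.1515 0.099 ]
t [ 16  16 204] [170.7 222.2] [0.4363 0.223  0.099 ]
s [ 16  13 154] [254.9 194.4] [0.4572 0.0181 0.099 ]
s [ 17  15 188] [238.7 210.3] [0.4508 0.0872 0.099 ]
s [ 18  16 224] [222.3 227.8] [0.4414 0.1556 0.099 ]
s [ 19  18 255] [203.9 247.6] [0.4317 0.2265 0.099 ]
```

Both views show the jar standing in line on the pad, with all four caps about 70 mm apart and upright. Next I'll refine the lid, and measure the lever and the reported-to-tip offset from the clear view.

```bash
python3 - <<'E'
from h import *
d=load('t6');hsv=cv2.cvtColor(d['image'],cv2.COLOR_RGB2HSV)
m=((hsv[...,0]<15)&(hsv[...,1]>70)&(hsv[...,1]<160)&(hsv[...,2]>100)).astype(np.uint8)
w=np.zeros_like(m);w[120:180,125:215]=1;m=cv2.morphologyEx(m*w,cv2.MORPH_OPEN,np.ones((3,3)))
n,l,st,c=cv2.connectedComponentsWithStats(m);i=1+st[1:,4].argmax();print(st[i])
pts=np.argwhere(l==i)[:,::-1]
P=np.array([onz(d,*p,.062)[:2] for p in pts],np.float32)*1000
r=cv2.minAreaRect(P);print('lid',r,P.mean(0))
for t in('t6','s6'):
    d=load(t);im=d['image'];hsv=cv2.cvtColor(im,cv2.COLOR_RGB2HSV)
    m=((hsv[...,2]<70)).astype(np.uint8);w=np.zeros_like(m)
    if t=='t6': w[120:190,360:420]=1
    else: w[105:160,280:335]=1
    n,l,st,c=cv2.connectedComponentsWithStats(m*w)
    print(t,[(st[j].tolist(),c[j].round(0).tolist()) for j in range(1,n) if st[j,4]>60])
b=load('t6')['image'][110:200,350:440]; a=load('s6')['image'][30:170,260:400]
f=lambda i:cv2.resize(i,(400,400),interpolation=cv2.INTER_CUBIC)
cv2.imwrite('pics/i.png',np.hstack([f(b),f(a)])[:,:,::-1])
E
```

```text
[ 139  129   65   41 2441]
lid ((648.8717651367188, 218.29454040527344), (178.63621520996094, 116.16582489013672), 82.77985382080078) [647.63727 217.37907]
t6 [([360, 120, 39, 70, 1037], [380.0, 144.0])]
s6 [([290, 115, 36, 32, 424], [303.0, 130.0])]
```

View pics/i.png

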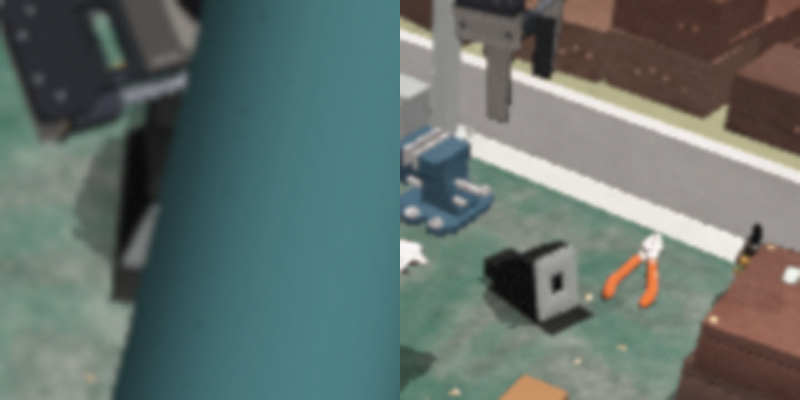

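The side view shows the housing clear of the pliers, with the plate facing the robot, and the gripper above it. Lid measured at centre (0.649, 0.218), 179 x 116 mm, long axis at 82.8°, which agrees with the given size.

```bash
python3 -m crank '{"offset":[[4,-0.1,0],[8,-0.2,2],[10.5,-0.3,6],[10.5,-0.3,11],[10.5,-0.3,14],[10.5,-0.3,16],[10.5,-0.3,16],[10.5,-0.3,16]],"twist":[[0,0,8],[0,0,16],[0,0,24],[0,0,24],[0,0,24],[0,0,24],[0,0,24],[0,0,24]]}' 1; python3 -c "
from h import *
plan(.588,-.4005,-.010,-102.5)
e=grab('side','s7');d=load('side0')
print('pliers tip',onz(d,333.5,133,.005))
P=lambda p:proj(e,p)
t=sense()['position']
for r in(-.055,.055): print(proj(e,t+np.array([r*-.216,r*-.976,.031])))
cv2.imwrite('pics/j.png',cv2.resize(e['image'][80:170,270:360],(600,600),interpolation=cv2.INTER_CUBIC)[:,:,::-1])
"
```

```text
clock: 14.22
position: [0.5875, -0.4053, 0.1087]
orientation: [[-0.22, -0.975, 0.002], [-0.975, 0.22, -0.002], [0.001, -0.002, -1.0]]
force: [0.3, -0.4, 1.4]
finger_gap: 1.0
now [ 0.5875 -0.4053  0.1087] az -102.7 q [ 28.  36.   7.  85.  -5.  58. -67.] F [ 0.3 -0.4  1.4] gap 1.0 t 14.225
offset [-0.5   0.08 11.87] twist [-0.1 -0.1 -0.2]
pliers tip [ 0.51420743 -0.4580153   0.005     ]
[297.18773927 103.13224506]
[322.63323459  92.13575017]
```

View pics/j.png

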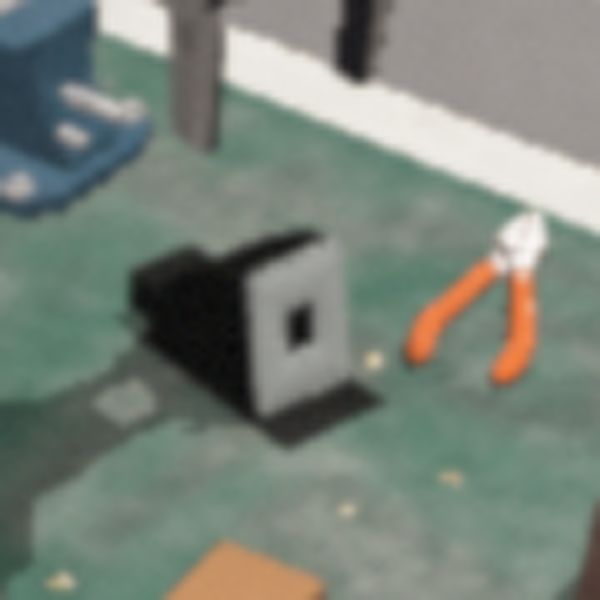

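The tips sit at side px (300,102) and (323,92), against (297,103) and (323,92) predicted with the 31 mm offset, so the model holds. The jaws straddle the housing and I can descend in stages.

```bash
python3 -m crank '{"offset":[[-0.4,0.1,2],[-0.4,0.1,4.5],[-0.4,0.1,6],[-0.4,0.1,6]],"twist":[[0,0,-0.2],[0,0,-0.2],[0,0,-0.2],[0,0,-0.2]]}' 1 && python3 -m crank '{"offset":[[0,0,1],[0,0,2],[0,0,3],[0,0,4],[0,0,5],[0,0,5.7],[0,0,5.7]],"twist":[[0,0,0],[0,0,0],[0,0,0],[0,0,0],[0,0,0],[0,0,0],[0,0,0]]}'; python3 -c "
from h import *
plan(.588,-.4005,-.010,-102.5)"
```

```text
clock: 14.78
position: [0.5867, -0.4007, 0.0473]
orientation: [[-0.217, -0.976, -0.0], [-0.976, 0.217, -0.001], [0.001, 0.0, -1.0]]
force: [-0.1, -0.0, -0.2]
finger_gap: 0.998
clock: 15.65
position: [0.5863, -0.4005, -0.0105]
orientation: [[-0.217, -0.976, -0.001], [-0.976, 0.217, 0.0], [0.0, 0.001, -1.0]]
force: [-0.5, -0.5, -0.6]
finger_gap: 1.003
now [ 0.5863 -0.4005 -0.0105] az -102.5 q [ 28.  44.   6.  89.  -5.  47. -67.] F [-0.5 -0.5 -0.6] gap 1.003 t 15.65
offset [-0.04 -0.17 -0.05] twist [ 0.1 -0.  -0. ]
```

```bash
python3 -m crank '{"offset":[[0,-0.1,0],[0,-0.1,0],[0,-0.1,0],[0,-0.1,0],[0,-0.1,0],[0,-0.1,0],[0,-0.1,0],[0,-0.1,0]],"twist":[[0,0,0],[0,0,0],[0,0,0],[0,0,0],[0,0,0],[0,0,0],[0,0,0],[0,0,0]]}' 0 35 && python3 -m crank '{"offset":[[0,-0.1,-1],[0,-0.1,-3],[0,-0.1,-5],[0,-0.1,-5]],"twist":[[0,0,0],[0,0,0],[0,0,0],[0,0,0]]}'; python3 -c "
from h import *
plan(.588,-.4005,.27,-102.5)
e=grab('side','s8'); t=grab('top','t8')
def plate(d,box):
    im=d['image'];h=cv2.cvtColor(im,cv2.COLOR_RGB2HSV);m=((h[...,1]<40)&(h[...,2]>90)&(h[...,2]<190)).astype(np.uint8);w=np.zeros_like(m);w[box[0]:box[1],box[2]:box[3]]=1
    n,l,st,c=cv2.connectedComponentsWithStats(m*w)
    print([(st[j].tolist(),c[j].round(1).tolist()) for j in range(1,n) if st[j,4]>40])
plate(load('s7'),(110,150,295,330));plate(e,(90,150,290,335))
print(proj(e,[.56,-.395,.04])-proj(e,[.56,-.395,.09]))
"
```

```text
clock: 16.65
position: [0.5875, -0.4004, -0.0102]
orientation: [[-0.216, -0.976, -0.001], [-0.976, 0.216, 0.0], [-0.0, 0.001, -1.0]]
force: [-1.6, 2.5, 4.5]
finger_gap: 0.67
clock: 17.15
position: [0.5902, -0.402, 0.043]
orientation: [[-0.217, -0.976, 0.003], [-0.976, 0.217, -0.003], [0.002, -0.004, -1.0]]
force: [0.2, -0.4, -1.9]
finger_gap: 0.676
now [ 0.5902 -0.402   0.043 ] az -102.5 q [ 28.  41.   6.  88.  -5.  52. -67.] F [ 0.2 -0.4 -1.9] gap 0.676 t 17.15
offset [ -0.06   0.16 -22.7 ] twist [-0.2 -0.1 -0. ]
[([295, 110, 35, 32, 602], [314.6, 122.7]), ([295, 140, 32, 10, 173], [307.1, 146.1])]
[([307, 90, 28, 39, 544], [319.6, 109.0]), ([290, 93, 19, 25, 185], [297.5, 103.1]), ([290, 128, 42, 22, 320], [314.2, 141.2])]
[-1.28333538 12.65260959]
```

Gap 0.67 ≈ 62 mm and the load is about 2 N, so the housing is held. I'll lift it so its underside is at ~0.28, above the 215 mm lever.

```bash
python3 -m crank '{"offset":[[0,0.1,-3],[0,0.1,-7],[0,0.1,-11],[0,0.1,-15],[0,0.1,-19],[0,0.1,-22.5],[0,0.1,-23],[0,0.1,-23]],"twist":[[0,0,0],[0,0,0],[0,0,0],[0,0,0],[0,0,0],[0,0,0],[0,0,0],[0,0,0]]}'; python3 -c "
from h import *
plan(.6485,.2155,.27,-7.2)"
```

```text
clock: 18.25
position: [0.587, -0.4001, 0.2685]
orientation: [[-0.217, -0.976, -0.002], [-0.976, 0.217, 0.001], [-0.001, 0.003, -1.0]]
force: [0.4, 0.6, -3.4]
finger_gap: 0.678
now [ 0.587  -0.4001  0.2685] az -102.5 q [ 27.  29.   8.  76.  -4.  75. -68.] F [ 0.4  0.6 -3.4] gap 0.678 t 18.25
offset [-61.43   7.33  -0.08] twist [  0.1   0.2 -95.3]
```

```bash
python3 -m crank '{"offset":[[-2,0.2,0],[-6,0.7,0],[-10,1.2,0],[-14,1.7,0],[-18,2.2,0],[-22,2.7,0],[-26,3.2,0],[-30,3.6,0],[-34,4.1,0],[-38,4.6,0]],"twist":[[0,0,-3],[0,0,-9],[0,0,-15],[0,0,-21],[0,0,-27],[0,0,-33],[0,0,-39],[0,0,-45],[0,0,-51],[0,0,-57]]}'; python3 -c "
from h import *
plan(.6485,.2155,.27,-7.2)"
```

```text
clock: 19.5
position: [0.6244, -0.0165, 0.269]
orientation: [[0.706, -0.708, -0.002], [-0.708, -0.706, 0.001], [-0.002, 0.001, -1.0]]
force: [0.5, 0.6, -2.5]
finger_gap: 0.672
now [ 0.6244 -0.0165  0.269 ] az -45.1 q [  6.  21. -11.  89.   4.  71. -50.] F [ 0.5  0.6 -2.5] gap 0.672 t 19.5
offset [-14.74 -18.08  -0.08] twist [ -0.    0.1 -37.9]
```

```bash
python3 -m crank '{"offset":[[-2.5,-3,0],[-5,-6,0],[-7.5,-9,0],[-10,-12.2,0],[-12.5,-15.4,0],[-14.7,-18.1,0],[-14.7,-18.1,0],[-14.7,-18.1,0]],"twist":[[0,0,-6.4],[0,0,-12.8],[0,0,-19.2],[0,0,-25.6],[0,0,-32],[0,0,-37.9],[0,0,-37.9],[0,0,-37.9]]}'; python3 -c "
from h import *
plan(.6485,.2155,.102,-7.2)"
```

```text
clock: 20.5
position: [0.6487, 0.2153, 0.269]
orientation: [[0.992, -0.125, -0.002], [-0.125, -0.992, 0.0], [-0.002, -0.0, -1.0]]
force: [-0.5, -0.7, -2.3]
finger_gap: 0.672
now [0.6487 0.2153 0.269 ] az -7.2 q [ -7.  28. -21.  79.  10.  75. -36.] F [-0.5 -0.7 -2.3] gap 0.672 t 20.5
offset [ 2.00e-02 -1.00e-02  1.67e+01] twist [-0.   0.1  0. ]
```

```bash
python3 -m crank '{"offset":[[0,0,3],[0,0,6.5],[0,0,10],[0,0,13.5],[0,0,16],[0,0,17.8],[0,0,18.5],[0,0,18.5],[0,0,18.5]],"twist":[[0,0,0],[0,0,0],[0,0,0],[0,0,0],[0,0,0],[0,0,0],[0,0,0],[0,0,0],[0,0,0]]}'; python3 - <<'E'
from h import *
plan(.6485,.2155,.062,-7.2)
d=grab('side','s9');t=grab('top','t9')
p=sense()['position'];zb=p[2]+.0102
# predicted flange outline, origin at lid centre offset
xh=np.array([np.cos(np.radians(-97.2)),np.sin(np.radians(-97.2)),0]);yh=np.array([-xh[1],xh[0],0])
o=np.array([p[0],p[1],zb])-.0026*xh
for n,(a,b) in dict(fp=(.071,.034),fm=(.071,-.034),rp=(-.071,.024),rm=(-.071,-.024)).items():
    q=o+a*xh+b*yh; print(n,q.round(3),proj(d,q).round(1),proj(t,q).round(1))
def art(im,u0,u1,v0,v1):
    v=cv2.cvtColor(im,cv2.COLOR_RGB2HSV)
    for r in range(v0,v1,2):
        print(r,''.join('#' if x[2]<62 else ('b' if x[0]<15 and x[1]>70 else ('g' if x[1]<40 else '.')) for x in v[r,u0:u1]))
art(d['image'],85,200,150,262)
E
```

```text
clock: 21.62
position: [0.6492, 0.2157, 0.0852]
orientation: [[0.992, -0.125, -0.0], [-0.125, -0.992, 0.001], [-0.001, -0.001, -1.0]]
force: [-0.3, 0.3, -3.5]
finger_gap: 0.67
now [0.6492 0.2157 0.0852] az -7.2 q [ -8.  37. -19.  90.  14.  56. -39.] F [-0.3  0.3 -3.5] gap 0.67 t 21.625
offset [-0.06  0.03  2.32] twist [-0.1  0.   0. ]
fp [0.674 0.144 0.095] [163.5 183.8] [195.4 133.5]
fm [0.607 0.152 0.095] [177.8 196.9] [193.7 157.5]
rp [0.682 0.286 0.095] [118.  211.6] [143.8 135.7]
rm [0.634 0.292 0.095] [127.5 222.1] [142.2 152.5]
150 gggggggggggggggggggggggggggggggg#####gggggggggggggggggggggggggggggggggggggggggggggg................................
152 ggggggggggggggggggggggggggggggggg####gggggggggggggggggggggggggggggggggggggggggggg..................................
154 ggggggggggggggggggggggggggggggg#######gggggggggggggggggggggggggggggggggggggggg.....................................
156 gggggggggggggggggggggggggggggg##########ggggggggggggggggggggggggggggggggggg....................ggggggg............g
158 ggggggggggggggggggggggggggggggg######....#gggggggggggggggggggggggggggggg...
[... 5460 characters left out ...]
g.ggg...................gggggg.bbbbbbbbbbbbbbbb.gggggggggggggggggggggggggggggggggggggggggggggg.bbbbb
252 g...ggggggggggggggggggg...............g.....gggbbbbbbbbbbbb.g.......ggggggggggggggggggggggggggggggggggggggggggbbbbb
254 ggggggggggggggggggggggggggggggggg..............g.bbbbbbb.g...........gggggggggggggggggggggggggggggggggggggggggg.bbb
256 gggggggggggggggg.........gggggggggggg............gbbb.g..............ggggggggggggggggggggggggggggggggggggggg...gg.b
258 gggggggggg.....................gggggggg.............................gggggggggggggggggggggggggggggggggggggg.....gggg
260 ggggg............................ggggggggggg..........................gggggggggggggggggggggggggggggggggg.......gggg
```

```bash
python3 - <<'E'
from h import *
d=load('s9')
a=np.radians(82.8);y=np.array([np.cos(a),np.sin(a),0]);x=np.array([y[1],-y[0],0])
c=np.array([.6488,.218,.062])
for sx in(1,-1):
  for sy in(1,-1):print(sx,sy,proj(d,c+sx*.058*x+sy*.088*y).round(1))
for z in(.0,.062): print(z,proj(d,np.array([.6488,.218,z])-.058*x+.088*y))
v=d['image'][:,:,:].astype(int)
for u in (135,150,165,180):print(u,v[205:262:2,u].sum(1).tolist())
E
```

```text
1 1 [108.9 216.7]
1 -1 [166.1 185.5]
-1 1 [131.4 242.4]
-1 -1 [190.2 207.6]
0.0 [136.47249507 258.0079642 ]
0.062 [131.37374177 242.41222125]
135 [71, 63, 47, 41, 45, 90, 228, 255, 250, 239, 239, 255, 250, 252, 250, 244, 248, 263, 223, 212, 219, 215, 207, 204, 204, 202, 203, 219, 235]
150 [57, 38, 41, 67, 175, 205, 212, 218, 219, 211, 266, 336, 342, 350, 227, 211, 221, 212, 204, 207, 204, 191, 313, 342, 305, 308, 316, 353, 359]
165 [171, 200, 198, 207, 238, 325, 345, 344, 339, 281, 227, 241, 254, 206, 186, 225, 231, 219, 292, 308, 326, 333, 354, 389, 386, 403, 406, 385, 389]
180 [356, 349, 350, 351, 342, 236, 202, 273, 220, 201, 212, 230, 210, 284, 296, 278, 284, 285, 280, 289, 333, 385, 407, 439, 445, 408, 408, 395, 404]
```

```bash
python3 -m crank '{"offset":[[-0.1,0,0.8],[-0.1,0,1.6],[-0.1,0,2.2],[-0.1,0,2.3],[-0.1,0,2.3],[-0.1,0,2.3]],"twist":[[0,0,0],[0,0,0],[0,0,0],[0,0,0],[0,0,0],[0,0,0]]}'; python3 - <<'E'
from h import *
d0=load('s9')
xh=np.array([np.cos(np.radians(-97.2)),np.sin(np.radians(-97.2)),0]);yh=np.array([-xh[1],xh[0],0])
def chk(d,p):
    o=np.array([p[0],p[1],p[2]+.0102])-.0026*xh; v=cv2.cvtColor(d['image'],cv2.COLOR_RGB2HSV)[...,2]
    for a in(.065,.05,.03,.01,-.01,-.03):
        q=proj(d,o+a*xh-.034*yh); u=int(round(q[0])); col=v[int(q[1])-10:int(q[1])+12,u].astype(int)
        print(a,q.round(1),'dark ends at',int(q[1])-10+max([i for i in range(22) if col[i]<62],default=-99))
chk(d0,[.6492,.2157,.0852])
plan(.6482,.2153,.062,-7.2); d=grab('side','s10'); t=grab('top','t10'); chk(d,sense()['position'])
for k,dd in(('t',t),('s',d)):
    hsv=cv2.cvtColor(dd['image'],cv2.COLOR_RGB2HSV)
    m=(((hsv[...,0]<8)|(hsv[...,0]>172))&(hsv[...,1]>150)&(hsv[...,2]>120)).astype(np.uint8)
    n,l,st,c=cv2.connectedComponentsWithStats(m)
    for i in range(1,n):
        if 80<st[i,4]<300 and onz(dd,*c[i],.099)[0]<.6: print(k,c[i].round(1),onz(dd,*c[i],.099).round(4))
v=d['image'].astype(int)
for u in (150,165,180):print(u,v[205:240:2,u].sum(1).tolist())
E
```

```text
clock: 22.48
position: [0.6482, 0.2159, 0.0624]
orientation: [[0.992, -0.125, -0.0], [-0.125, -0.992, 0.001], [-0.0, -0.001, -1.0]]
force: [-0.2, 0.9, -2.1]
finger_gap: 0.675
0.065 [175.8 197.9] dark ends at 197
0.05 [171.  200.7] dark ends at 200
0.03 [164.4 204.4] dark ends at 204
0.01 [157.8 208.2] dark ends at 208
-0.01 [151. 212.] dark ends at 211
-0.03 [144. 216.] dark ends at 215
now [0.6482 0.2159 0.0624] az -7.2 q [ -8.  38. -19.  91.  14.  53. -39.] F [-0.2  0.9 -2.1] gap 0.675 t 22.475
offset [0.01 0.06 0.04] twist [-0.1  0.   0. ]
0.065 [177.2 204.3] dark ends at 203
0.05 [172.5 207.1] dark ends at 207
0.03 [166.  210.8] dark ends at 211
0.01 [159.4 214.6] dark ends at 214
-0.01 [152.7 218.4] dark ends at 218
-0.03 [145.9 222.4] dark ends at 221
t [170.9 222.1] [0.4365 0.2225 0.099 ]
s [255. 194.] [0.4579 0.0167 0.099 ]
s [239.4 210.2] [0.4496 0.086  0.099 ]
s [222.3 228. ] [0.4411 0.1561 0.099 ]
s [203.7 247.3] [0.4326 0.2261 0.099 ]
150 [109, 60, 48, 55, 49, 59, 53, 90, 202, 209, 213, 211, 254, 249, 211, 200, 209, 208]
165 [53, 42, 66, 124, 209, 298, 341, 341, 340, 281, 232, 249, 256, 208, 189, 226, 229, 223]
180 [354, 345, 348, 351, 342, 232, 211, 272, 214, 197, 209, 225, 208, 283, 296, 285, 283, 286]
```

```bash
python3 -m crank '{"offset":[[-0.1,0,0],[-0.1,0,0],[-0.1,0,0],[-0.1,0,0]],"twist":[[0,0,0],[0,0,0],[0,0,0],[0,0,0]]}'; python3 -c "
from h import *
s=sense();print(np.abs(s['joint_vel']).max());print(ticket.job_done())"
```

```text
clock: 23.08
position: [0.6472, 0.216, 0.0624]
orientation: [[0.992, -0.125, -0.0], [-0.125, -0.992, 0.001], [-0.0, -0.001, -1.0]]
force: [-1.0, -0.5, -3.0]
finger_gap: 0.669
0.0718553208606951
the job is handed in; nothing more can be done
None
```

I handed the job in at about 23 s. The jar stands on the free cork pad and has been let go. The gripper is holding the housing level over the case lid, about a centimetre up and lined up with the case's length.

**Jar:** My first grip caught only its cap. The real fingertips sit about 31 mm higher than the reported TCP, confirmed by picture and by going below the lid's height without contact. I re-gripped on the body at 49.5 mm, and the jar now stands in line with the other three, about 2–3 mm from the position extrapolated from the row.

**Housing:** I gripped it at 62 mm and carried it with its underside at about 0.28 m, above the 215 mm lever. The underside is now 10–11 mm above the lid. The wrist shows only about 2–3 N (its weight is about 2.2 N), so nothing is touching. In the side picture its lower edge agrees with the predicted level line within 1 pixel.

**Checks that were less certain:**
- **Centring:** The side view put the lid 2–3 mm nearer the side camera than the top view did. I split the difference with a 1–2 mm shift. The housing's position along its own length is known to about 2–3 mm.
- **Row jars:** In the last pictures the arm hid the three row jars from the top camera. The side view showed them unmoved within about 1.5 mm.
- **Not re-measured:** I did not measure the case again after the jar came off. I did not measure the sanding block's position at the end.

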